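# Refit the rolling mill's handwheel and reset its interlock

## Robot

A 6-joint arm with a two-finger parallel gripper is mounted at the origin on the work surface. World frame = base frame: x ahead of the robot, y to its left, z up, the work surface at z = 0. Lengths are in mm, angles in rad, forces in N, time in s.
With the tool pointing down it reaches from about 300 to 775 mm from the base axis. Payload 14.6 kg.
Tool frame: the origin (TCP) lies midway between the tips of the shut fingers; the grasp point (between the pads) lies robot.grasp_offset behind it (robot.grasp_offset is the distance from the TCP to the grasp point, in mm); z points along the fingers, y is the line along which they close (so a half turn about z gives the same grasp; the last joint's range is limited). The gripper opens to 94 mm and grips with 3 to 60 N. Pads are 16 mm wide; open, the fingers measure 119 mm over their backs; the gripper's body (75 mm by 177 mm) begins 78 mm behind the grasp point.
Start: joints at [1.086, 0.3, 1.521, -0, 1.321, -0.067], TCP at [223.159, 502.682, 168.046] pointing down, gripper open.
Joint ranges: [-3.03, 3.03], [-0.79, 2.21], [0.23, 2.52], [-1.04, 4.18], [0, 3.07], [-2.55, 2.55]. Speed limits (rad/s): [2.22, 2.22, 2.57, 3.14, 3.14, 3.14].

## Interface

Orientations are given as a 3x3 rotation matrix whose columns are the frame's x, y, z axes.
In Python, from bench import robot, optics, job gives the robot as it stands.
- The arm moves only by the shell command python3 -m creep 'ROWS' [OPENING]. ROWS is JSON, a list of rows, each an object with "slide": the shift along the tool's x, y, z in cm, a list of three; "twist": the turn, a rotation vector about the tool's x, y, z in degrees, a list of three. In form: [{"slide": [x, y, z], "twist": [ax, ay, az]}, ...]. A call has 1 to 5 rows; each row shifts and turns the commanded pose from where the row before left it, along the tool's axes as they then stand; what a row does not reach is not made up. A row lasts 1/10 s, in which the tool goes at most 50 mm and 8.59 degrees, less where a joint would pass 70% of its speed; a pose out of reach is approached as far as the arm can. A call with a gripper value outside its range is refused whole. OPENING is the opening, from 0 (shut) to 1 (fully open), set as the call begins (- or left out, the last holds). The fingers move at their own pace and stop on an object; the grip force is fixed at half the most. Time passes only in rows, so rows that do not move let the fingers close. It gives the time, the measured TCP pose, the force, the opening and the grip force at its end, in the units of the state.
- robot.read_state(): the state, without advancing time (a new reading comes with each control period).
- optics.read_camera(name): name is "scene" or "top" or "wrist"; returns a dict with "img" (420x560x3 uint8, red, green, blue), "vfov" (degrees; the focal length in pixels is half the picture's height over the tangent of half this angle, whatever the lens; pixels are square), "cx", "cy" (the principal point, pixels), "rvec" (rotation vector, rad) and "tvec" (3), from world to camera coordinates, as OpenCV has them; the wrist camera has in their place "hand_eye" (4x4, takes a point from camera to tool coordinates, whose origin is the TCP and whose axes are the flange's). Camera axes: x right, y down, z forward; pixel columns grow to the right and rows downward; lengths in mm; the calibration is good to about 2 mm. The wrist camera is an equidistant fisheye: a pixel r from the principal point sees the ray r / f radians off the axis. A picture is of the moment at which its call begins: read the wrist's pose just before it. There is no depth.
- job.hand_in(): hands the job in; it is judged then, once.
The state is a dict: "clock": time; "qpos": joint angles; "joint_vel": joint speeds; "joint_torque": joint torques, N m; "position": TCP position; "tool_rot": TCP orientation; "ft_force": force on the tool from outside, world axes, zero at the start; "torque": the same for the moment, N m; "grip_width": finger opening in mm; "grip_force": force on a finger pad.
Only numpy, scipy, OpenCV 4.12 (cv2) and the standard library are available. Lean on these libraries where they do the work, as an engineer would, in place of code of your own. Each camera call takes 0.05 s, during which the arm holds its last target. There are 200 camera calls.

## Task

The handwheel of the blue bench rolling mill has been taken off and lies on the jeweller's bench, which tripped the mill's interlock. Fit the wheel's square bore over the square end of the mill's upright spindle and lower it gently, without dropping it, until its hub sits fully home on the brass collar; then push the round red reset plunger on the mill's grey box all the way down and let it spring back up. Leave the jar, the pliers and the steel block where they are.

Things in the scene. Friction and masses are not known exactly. Their poses are not given: they have to be found in the camera images.
- wheel: Loose handwheel 124 mm across, 0.35 kg, flat on the bench, right way up. Red rim (z 0-14 mm), four dark spokes along +-x, +-y (z 2-12 mm), square steel hub 36 x 36 mm, z 0-50 mm: grip it across two parallel sides, above the spokes. Square bore 22 x 22 mm right through. Origin: centre of underside; z up along the bore; x, y square to the sides of hub and bore, so each quarter turn fits alike.
- mill: Blue and grey bench rolling mill, fixed. Origin: on the bench, straight below the spindle axis; z up. Blue frame 100 (x) x 130 (y) mm about it, top at 150 mm, the upright spindle on top. Grey base 16 mm high from x -75 to +195 mm. Grey box (80 x 90 mm, top at 134 mm) centred at x = +145 mm carries the red reset plunger.
- seat (a point): Centre of the upper face of the brass collar (48 mm across, 160 mm above the bench) on the mill's spindle: where the centre of the hub's underside must rest. z up along the spindle; x, y square to the sides of its 20 x 20 mm steel square, which rises 44 mm above this point, the last 8 mm tapered to 13 x 13 mm. The spindle turns only stiffly (0.5 N m).
- reset_top (a point): Centre of the top face of the round red reset plunger, 40 mm across, when up 162 mm above the bench. Moves down with it.
- reset (a joint): Stroke of the reset plunger, downward: 0 up, 0.012 m fully down. It is sprung: about 1.4 N to start, 4.5 N fully down; springs back when let go.
- jar: Bystander: loose amber glass jar with a black cap and orange label, 54 mm across, 75 mm tall, standing. Origin: centre of the underside.
- block: Bystander: loose flat steel bench block, 80 x 80 x 20 mm. Origin: centre of the underside.
- pliers: Bystander: loose pliers with blue handles lying flat, about 135 mm long, 55 mm wide, 11 mm high. Origin: under the pivot; x towards the jaws.
There are look-alikes about, which are no part of the job. Of the things shaped like the wheel, the red one is meant.

How it is judged (in metres and radians):
On the way, in this order (a step that is already met when the one before it is completed fails the run):
1. the handwheel sits fully home on the spindle's collar (z of wheel in the frame of seat between -0.004 and 0.004 m and horizontal distance between wheel and seat below 0.003 m and angle between wheel's own z axis and vertical below 0.05 rad), for 0.2 s.
2. the reset plunger is pushed all the way down (value of joint reset above 0.0108 m), for 0.05 s.
At the end, for the whole second after the job is handed in: The handwheel sits at rest and level (within 0.05 rad) on the spindle, its underside within 4 mm of the collar's face and its centre within 3 mm of the spindle axis, and the reset plunger has sprung back up (within 2 mm) (all of step 1 and linear speed of wheel below 0.02 m/s and value of joint reset below 0.002 m); the robot touches nothing.
It fails at once if the jar is moved by more than 30 mm (distance of jar from where it was at the start of the episode above 0.03 m).
It fails at once if the steel block is moved by more than 30 mm (distance of block from where it was at the start of the episode above 0.03 m).
It fails at once if the pliers are moved by more than 30 mm (distance of pliers from where it was at the start of the episode above 0.03 m).
It fails at once if the wheel is dropped onto the spindle (falls free, faster than 0.6 m/s, onto it) (horizontal distance between wheel and seat below 0.06 m and linear speed of wheel above 0.6 m/s and contact force between the fingers and wheel below 0.5 N).
It also fails if it takes over 61 s, if anything falls off the work surface, if the arm or the gripper's body presses on something with over 40 N, if the wrist force passes 120 N, or if a joint passes its speed limit or range.

## Working session

There is one attempt and no reset: what is moved stays moved. The work goes in short steps, Python scripts to look and compute and a shell command to move; the robot and the scene stay as the last step left them, time stands still between calls to the robot, and variables do not carry over. Pictures are saved under pics/ and viewed, at most 10 in all, crops included, and the job is handed in when it is done.

```bash
ls; mkdir -p pics
python3 - <<'E'
from bench import robot, optics, job
import cv2
s=robot.read_state();print(s, robot.grasp_offset)
for n in("scene","top"):
    c=optics.read_camera(n);cv2.imwrite(f"pics/{n}0.png",c["img"][:,:,::-1]);print({k:v for k,v in c.items() if k!="img"})
E
```

```text
pics
{'clock': 0.0, 'qpos': array([ 1.08638216e+00,  3.00426944e-01,  1.52158707e+00,  9.57057424e-06,
        1.32071565e+00, -6.65749373e-02]), 'joint_vel': array([ 0.00087445, -0.0019086 ,  0.00058033, -0.00161045, -0.0003691 ,
        0.0006038 ]), 'joint_torque': array([-2.42972907e-03, -5.31793892e+01, -3.52745891e+01,  7.08580320e-02,
        2.42775731e-02, -8.43403086e-05]), 'position': array([223.02469731, 502.4116799 , 167.50804575]), 'tool_rot': array([[-9.13966900e-01,  4.05788390e-01, -5.37703336e-04],
       [ 4.05788737e-01,  9.13966354e-01, -1.00188234e-03],
       [ 8.48905377e-05, -1.13388125e-03, -9.99999354e-01]]), 'ft_force': array([-0.00726982,  0.29287214, -0.79529749]), 'torque': array([-0.05150041, -0.03229888,  0.02063785]), 'grip_force': 0.0, 'grip_width': 94.08719027477608} 18.8
{'vfov': 43.03693559348096, 'cx': 276.9606450652346, 'cy': 210.22189539103928, 'rvec': array([ 1.21315497,  2.53643869, -0.69497158]), 'tvec': array([ 352.7183157 , -317.17436952, 1760.57043562])}
{'vfov': 48.11910073934912, 'cx': 284.84528551273957, 'cy': 206.10401676118724, 'rvec': array([ 2.13519207, -2.14813566,  0.12585389]), 'tvec': array([   2.36155073,  572.10639585, 1306.70125493])}
```

View pics/scene0.png

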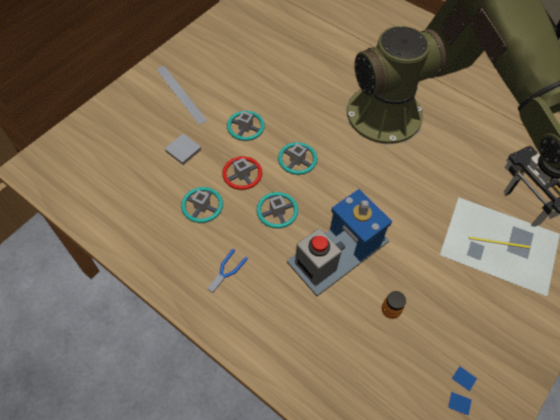

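View pics/top0.png

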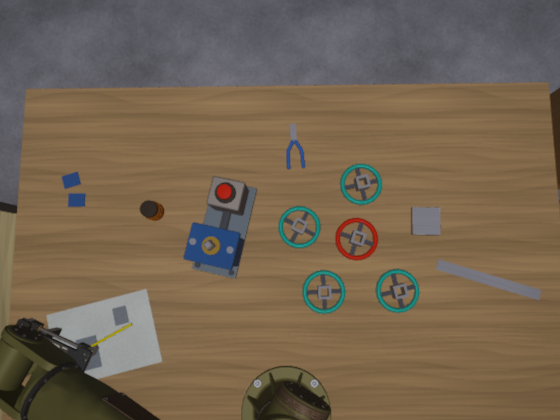

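The scene view shows the red wheel at (242,172), the mill's spindle at (362,208) and the red plunger at (319,243). In the top view they are at (357,239), (210,245) and (225,192). The four teal wheels are the decoys.

```bash
cat > h.py <<'E'
from bench import robot, optics, job
import cv2, numpy as np
from scipy.spatial.transform import Rotation as R
def cam(n, save=None):
    s=robot.read_state(); c=optics.read_camera(n); c["s"]=s; c["n"]=n
    c["f"]=210/np.tan(np.radians(c["vfov"]/2))
    if n=="wrist":
        H=np.array(c["hand_eye"]); T=np.eye(4); T[:3,:3]=s["tool_rot"]; T[:3,3]=s["position"]
        c["M"]=T@H
    else:
        A=R.from_rotvec(c["rvec"]).as_matrix(); M=np.eye(4); M[:3,:3]=A.T; M[:3,3]=-A.T@c["tvec"]; c["M"]=M
    if save: cv2.imwrite(f"pics/{save}.png",c["img"][:,:,::-1])
    return c
def ray(c,uv):
    p=(np.atleast_2d(uv).astype(float)-[c["cx"],c["cy"]])/c["f"]
    if c["n"]=="wrist":
        r=np.linalg.norm(p,axis=1,keepdims=True)
        d=np.hstack([p*np.sinc(r/np.pi),np.cos(r)])
    else: d=np.hstack([p,np.ones((len(p),1))])
    return c["M"][:3,3], d@c["M"][:3,:3].T
def onplane(c,uv,z):
    o,d=ray(c,uv); return (o+d*((z-o[2])/d[:,2:]))[:,:2]
def pix(c,P):
    q=(np.atleast_2d(P)-c["M"][:3,3])@c["M"][:3,:3]
    if c["n"]=="wrist":
        n=np.linalg.norm(q[:,:2],axis=1,keepdims=True); u=q[:,:2]/n*np.arctan2(n,q[:,2:])
    else: u=q[:,:2]/q[:,2:]
    return u*c["f"]+[c["cx"],c["cy"]]
def red(c):
    h=cv2.cvtColor(c["img"],cv2.COLOR_RGB2HSV)
    m=(((h[...,0]<6)|(h[...,0]>174))&(h[...,1]>170)&(h[...,2]>60)).astype(np.uint8)
    cs=cv2.findContours(m,cv2.RETR_EXTERNAL,cv2.CHAIN_APPROX_NONE)[0]
    return sorted([k.reshape(-1,2) for k in cs if cv2.contourArea(k)>40],key=len)[::-1]
def circ(P):
    A=np.c_[2*P,np.ones(len(P))]; x=np.linalg.lstsq(A,(P**2).sum(1),rcond=None)[0]
    return x[:2],np.sqrt(x[2]+x[:2]@x[:2])
E
python3 - <<'E'
from h import *
for n in("top","scene"):
    c=cam(n)
    for k in red(c)[:3]:
        print(n,k.mean(0),len(k),"wheel",circ(onplane(c,k,10)),"plunger",circ(onplane(c,k,160)))
c=cam("top")
print("spindle",onplane(c,[210,245],204))
E
```

```text
top [356.26956522 238.67826087] 115 wheel (array([ 480.12820574, -206.40455601]), np.float64(58.95977014423484)) plunger (array([ 470.06662091, -186.5828233 ]), np.float64(52.4673903472252))
top [223.97619048 191.30952381] 42 wheel (array([621.93945062, 178.58460637]), np.float64(21.563998963402696)) plunger (array([596.26226113, 156.01309614]), np.float64(19.18947018097982))
scene [241.91304348 172.47826087] 184 wheel (array([ 478.23503855, -206.24350425]), np.float64(55.26604228578366)) plunger (array([ 554.49422524, -132.66393852]), np.float64(49.03009976528978))
scene [319.02325581 243.27906977] 43 wheel (array([526.1448855 , 121.21470865]), np.float64(22.178532252029513)) plunger (array([596.9981658 , 157.84553499]), np.float64(19.67601811146271))
spindle [[453.16698127 182.41279589]]
```

```bash
python3 -m creep '[{"slide":[0,0,-3.5],"twist":[0,0,0]},{"slide":[0,0,-3.5],"twist":[0,0,0]},{"slide":[0,0,-3.5],"twist":[0,0,0]},{"slide":[0,0,-3.5],"twist":[0,0,0]},{"slide":[0,0,-3.5],"twist":[0,0,0]}]'
python3 -m creep '[{"slide":[-3.2,-2.1,0],"twist":[0,0,0]},{"slide":[-3.2,-2.1,0],"twist":[0,0,0]},{"slide":[-3.2,-2.1,0],"twist":[0,0,0]},{"slide":[-3.2,-2.1,0],"twist":[0,0,0]},{"slide":[-3.2,-2.1,0],"twist":[0,0,0]}]'
python3 -m creep '[{"slide":[-3.2,-2.1,0],"twist":[0,0,0]},{"slide":[-3.2,-2.1,0],"twist":[0,0,0]},{"slide":[-3.2,-2.1,0],"twist":[0,0,0]},{"slide":[-3.2,-2.1,0],"twist":[0,0,0]},{"slide":[0,0,0],"twist":[0,0,0]}]'
python3 - <<'E'
from h import *
c=cam("wrist","w1"); print(c["hand_eye"],c["cx"],c["cy"],c["f"]); print(pix(c,[[453,182,204],[453,182,160],[596.5,157,162]]))
E
```

```text
clock: 0.75
position: [223.0, 502.4, 344.5]
tool_rot: [[-0.914, 0.406, -0.0], [0.406, 0.914, -0.0], [0.0, -0.0, -1.0]]
ft_force: [-0.0, 0.1, 0.2]
grip_width: 94.0
grip_force: 0.0
clock: 1.25
position: [327.3, 340.4, 343.1]
tool_rot: [[-0.914, 0.406, 0.0], [0.406, 0.914, 0.0], [-0.0, 0.0, -1.0]]
ft_force: [-0.0, 0.0, -0.7]
grip_width: 94.2
grip_force: 0.0
clock: 1.75
position: [411.2, 210.2, 342.8]
tool_rot: [[-0.912, 0.409, -0.0], [0.409, 0.912, -0.001], [-0.0, -0.001, -1.0]]
ft_force: [-0.9, 0.3, 0.0]
grip_width: 93.7
grip_force: 0.0
[[ 8.24379499e-04 -9.65736758e-01 -2.59522321e-01  7.62895862e+01]
 [ 9.99999460e-01  9.60496386e-04 -3.97682985e-04 -2.27979924e-01]
 [ 6.33327329e-04 -2.59521853e-01  9.65737028e-01 -2.16867613e+02]
 [ 0.00000000e+00  0.00000000e+00  0.00000000e+00  1.00000000e+00]] 285.0200588820814 214.38710912042527 325.19226210127806
[[277.93478823 239.66575213]
 [278.68914652 228.26643596]
 [304.11445981 321.24121947]]
```

View pics/w1.png

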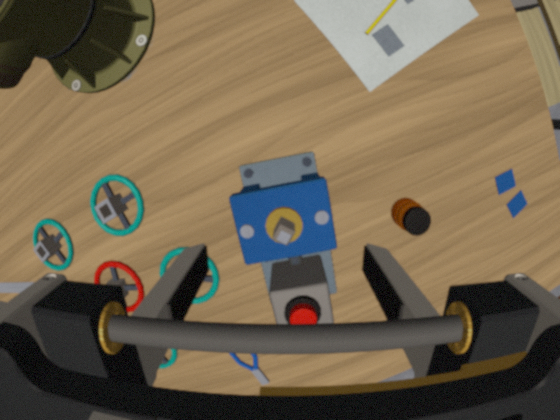

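The wrist view shows the mill's collar at (284,225), the spindle square at (284,232) turned relative to the frame, the plunger at (303,316) and the red wheel at (119,287). I'll go closer for precise measurement.

```bash
python3 -m creep '[{"slide":[-1,0,2.5],"twist":[0,0,0]},{"slide":[0,0,2.5],"twist":[0,0,0]},{"slide":[0,0,2.5],"twist":[0,0,0]},{"slide":[0,0,0],"twist":[0,0,0]},{"slide":[0,0,0],"twist":[0,0,0]}]'
python3 - <<'E'
from h import *
c=cam("wrist","w2"); im=c["img"]; hh=cv2.cvtColor(im,cv2.COLOR_RGB2HSV)
u,v=pix(c,[453,182,180])[0].astype(int); print(u,v)
m=((hh[...,0]>10)&(hh[...,0]<30)&(hh[...,1]>120)).astype(np.uint8); k=np.zeros_like(m); k[v-50:v+50,u-50:u+50]=1; m*=k
n,l,st,ce=cv2.connectedComponentsWithStats(m); print(st,ce)
i=1+np.argmax(st[1:,4]); P=cv2.findContours((l==i).astype(np.uint8),cv2.RETR_EXTERNAL,cv2.CHAIN_APPROX_NONE)[0][0].reshape(-1,2)
print("collar",circ(onplane(c,P,160)), onplane(c,P,160).min(0),onplane(c,P,160).max(0))
cr=im[v-60:v+60,u-70:u+70,::-1]; cv2.imwrite("pics/w2c.png",cv2.resize(cr,None,fx=5,fy=5,interpolation=cv2.INTER_CUBIC)); print(v-60,u-70)
for q in red(c)[:3]: print(q.mean(0),"plunger",circ(onplane(c,q,160)),"wheel",circ(onplane(c,q,10)))
E
```

```text
clock: 2.3
position: [418.6, 209.7, 268.9]
tool_rot: [[-0.914, 0.405, 0.0], [0.405, 0.914, 0.0], [-0.0, 0.0, -1.0]]
ft_force: [-0.2, 0.7, 0.2]
grip_width: 93.9
grip_force: 0.0
274 249
[[     0      0    560    420 234439]
 [   260    218     42     39    761]] [[279.4968286  209.42533026]
 [280.47700394 232.50328515]]
collar (array([450.80331634, 190.11463277]), np.float64(19.607549228022567)) [427.88594952 167.1189656 ] [474.017096   212.25888959]
189 204
[ 95.26506024 278.20481928] plunger (array([424.64669327, -58.93273335]), np.float64(27.206033098840038)) wheel (array([ 459.60024255, -196.72387344]), np.float64(39.73291741851308))
[303.         355.44736842] plunger (array([606.02167074, 151.38594751]), np.float64(7.457403874355884)) wheel (array([724.48843759, 110.43501105]), np.float64(10.891128861735337))
```

View pics/w2c.png

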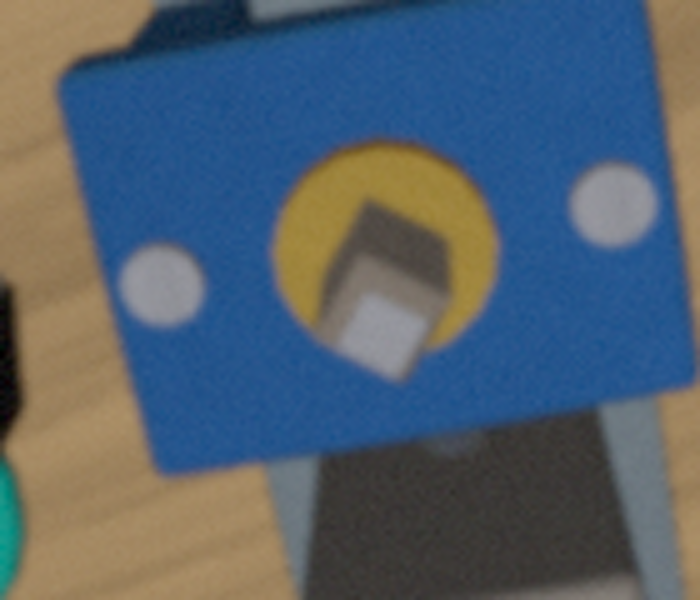

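The crop shows the brass collar centred near (386,250) in crop pixels, the bright 13 mm spindle top near (382,333), and its square turned about 25° in the picture. Next I'll fit these properly.

```bash
cat >> h.py <<'E'
def spindle(c,guess=(451,187)):
    im=c["img"]; hh=cv2.cvtColor(im,cv2.COLOR_RGB2HSV)
    u,v=pix(c,[*guess,160])[0].astype(int)
    k=np.zeros(im.shape[:2],np.uint8); k[v-50:v+50,u-50:u+50]=1
    m=((hh[...,0]>10)&(hh[...,0]<32)&(hh[...,1]>120)).astype(np.uint8)*k
    n,l,st,ce=cv2.connectedComponentsWithStats(m); i=1+np.argmax(st[1:,4])
    P=cv2.findContours((l==i).astype(np.uint8),cv2.RETR_EXTERNAL,cv2.CHAIN_APPROX_NONE)[0][0].reshape(-1,2)
    Q=onplane(c,P,160)
    for _ in range(15):
        x,r=circ(Q); d=abs(np.linalg.norm(onplane(c,P,160)-x,axis=1)-max(r,23)); Q=onplane(c,P,160)[d<np.percentile(d,60)]
    print("collar",x.round(2),r.round(2),len(Q))
    u,v=pix(c,[*x,204])[0].astype(int); k[:]=0; k[v-18:v+18,u-18:u+18]=1
    m=((hh[...,1]<45)&(hh[...,2]>150)).astype(np.uint8)*k
    n,l,st,ce=cv2.connectedComponentsWithStats(m); i=1+np.argmax(st[1:,4])
    P=cv2.findContours((l==i).astype(np.uint8),cv2.RETR_EXTERNAL,cv2.CHAIN_APPROX_NONE)[0][0].reshape(-1,2)
    print("top",onplane(c,ce[i],204).round(2), cv2.minAreaRect(onplane(c,P,204).astype(np.float32)))
def plunger(c):
    for q in red(c):
        if 15<circ(onplane(c,q,160))[1]<24: print("plunger",circ(onplane(c,q,161)))
def wheelrim(c):
    q=red(c)[0]; H=q.astype(float)
    Q=onplane(c,cv2.convexHull(q).reshape(-1,2),8); print("wheel",circ(Q))
E
python3 - <<'E'
from h import *
c=cam("wrist"); spindle(c); hh=cv2.cvtColor(c["img"],cv2.COLOR_RGB2HSV)
print(hh[250:264:2,270:292:2,1]);print(hh[250:264:2,270:292:2,2])
E
```

```text
collar [451.02 189.95] 22.33 90
top [[452.35 189.07]] ((452.505615234375, 188.92442321777344), (10.581356048583984, 11.133419036865234), 37.23295593261719)
[[ 32  36  15  10  13  12  10   6  16  30  34]
 [ 35  33   4  10  11  15  13  12   8   4  39]
 [ 38  19  10  12  12  12  11  13  13   6  78]
 [ 19   5  13  16  13  13  15  13   9  32 102]
 [ 76  32  18  13  13  13  15  10   4  28  71]
 [180 137  81  34  17  15  13  11  30 139 181]
 [181 187 182 133  77  33  16   6  96 174 190]]
[[121 128 135 152 157 155 150 136 129 127 121]
 [123 130 142 155 156 158 157 153 150 131 119]
 [126 132 152 155 155 154 157 158 158 133 127]
 [124 143 156 156 157 156 157 156 147 121 135]
 [134 145 153 154 156 154 158 153 129 109 125]
 [140 141 141 148 150 156 153 142 112 134 142]
 [142 142 140 142 143 145 147 121 125 141 142]]
```

```bash
python3 -m creep '[{"slide":[-3.9,-0.5,1.5],"twist":[0,0,0]},{"slide":[0,0,1.5],"twist":[0,0,7]},{"slide":[0,0,0],"twist":[0,0,7]},{"slide":[0,0,0],"twist":[0,0,7]},{"slide":[0,0,0],"twist":[0,0,7]}]'
python3 -m creep '[{"slide":[0,0,0],"twist":[0,0,0]},{"slide":[0,0,0],"twist":[0,0,0]}]'
python3 - <<'E'
from h import *
c=cam("wrist"); spindle(c,(451.5,189.5)); plunger(c)
u,v=pix(c,[451.5,189.5,190])[0].astype(int); print(u,v,pix(c,c["s"]["position"]))
cr=c["img"][v-50:v+50,u-60:u+60,::-1]; cv2.imwrite("pics/w3c.png",cv2.resize(cr,None,fx=6,fy=6,interpolation=cv2.INTER_CUBIC)); print(u-60,v-50)
E
```

```text
clock: 2.9
position: [452.9, 188.9, 239.2]
tool_rot: [[-0.613, 0.79, 0.002], [0.79, 0.613, 0.001], [-0.001, 0.002, -1.0]]
ft_force: [0.1, 0.3, 0.7]
grip_width: 93.9
grip_force: 0.0
clock: 3.1
position: [452.7, 188.9, 238.8]
tool_rot: [[-0.619, 0.785, 0.001], [0.785, 0.619, 0.0], [-0.0, 0.001, -1.0]]
ft_force: [0.7, -0.0, 0.1]
grip_width: 94.0
grip_force: 0.0
collar [451.87 189.93] 22.34 111
top [[452.39 189.27]] ((452.3680419921875, 189.47923278808594), (11.374551773071289, 10.968781471252441), 38.306400299072266)
plunger (array([588.22156777, 158.56638559]), np.float64(20.16388790078677))
285 218 [[285.98526756 238.64063493]]
225 168
```

View pics/w3c.png

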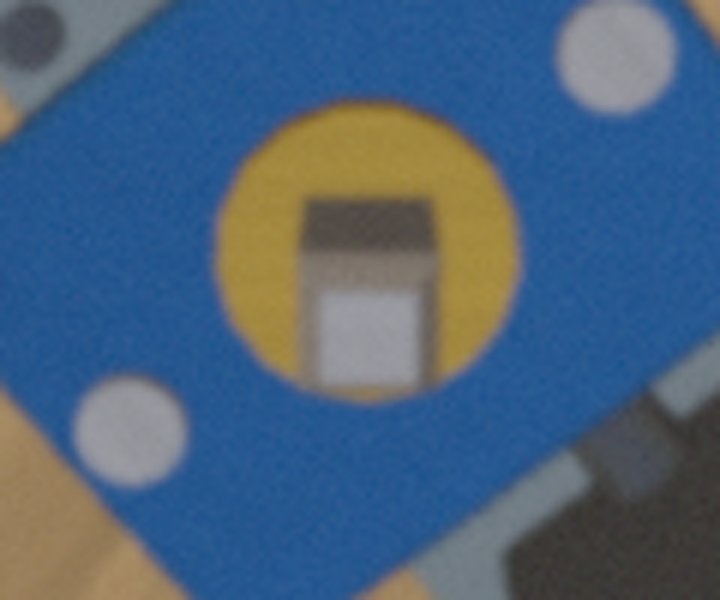

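The spindle now appears square to the picture: its top face is at crop (369,338) and the collar at (368,252), so the tool's yaw already matches. On to the wheel.

```bash
for i in 1; do python3 -m creep '[{"slide":[-3.26,-2.24,0],"twist":[0,0,0]},{"slide":[-3.26,-2.24,0],"twist":[0,0,0]},{"slide":[-3.26,-2.24,0],"twist":[0,0,0]},{"slide":[-3.26,-2.24,0],"twist":[0,0,0]},{"slide":[-3.26,-2.24,0],"twist":[0,0,0]}]'
python3 -m creep '[{"slide":[-3.26,-2.24,0],"twist":[0,0,0]},{"slide":[-3.26,-2.24,0],"twist":[0,0,0]},{"slide":[-3.26,-2.24,0],"twist":[0,0,0]},{"slide":[-3.26,-2.24,0],"twist":[0,0,0]},{"slide":[-3.26,-2.24,0],"twist":[0,0,0]}]'
python3 -m creep '[{"slide":[0,0,3],"twist":[0,0,0]},{"slide":[0,0,3],"twist":[0,0,0]},{"slide":[0,0,3],"twist":[0,0,0]},{"slide":[0,0,0],"twist":[0,0,0]},{"slide":[0,0,0],"twist":[0,0,0]}]'; done
python3 - <<'E'
from h import *
c=cam("wrist"); wheelrim(c)
u,v=pix(c,[479,-206,40])[0].astype(int); print(u,v,c["s"]["position"])
v0,u0=max(v-100,0),u-130; cr=c["img"][v0:v0+200,u0:u0+260,::-1]; cv2.imwrite("pics/w4c.png",cv2.resize(cr,None,fx=3,fy=3,interpolation=cv2.INTER_CUBIC)); print(u0,v0)
E
```

```text
clock: 3.65
position: [464.7, -10.3, 238.5]
tool_rot: [[-0.619, 0.785, 0.001], [0.785, 0.619, -0.0], [-0.001, 0.001, -1.0]]
ft_force: [0.4, -0.6, 0.7]
grip_width: 93.9
grip_force: 0.0
clock: 4.15
position: [477.0, -207.8, 238.4]
tool_rot: [[-0.619, 0.786, 0.001], [0.786, 0.619, -0.0], [-0.001, 0.0, -1.0]]
ft_force: [1.1, -0.9, -0.6]
grip_width: 93.8
grip_force: 0.0
clock: 4.65
position: [477.4, -206.2, 149.1]
tool_rot: [[-0.618, 0.786, 0.0], [0.786, 0.618, -0.0], [-0.0, 0.0, -1.0]]
ft_force: [0.9, -0.2, -0.2]
grip_width: 93.8
grip_force: 0.0
wheel (array([ 477.30044676, -206.767502  ]), np.float64(60.699167454744234))
287 204 [ 477.39438738 -206.2482468   149.09822108]
157 104
```

View pics/w4c.png

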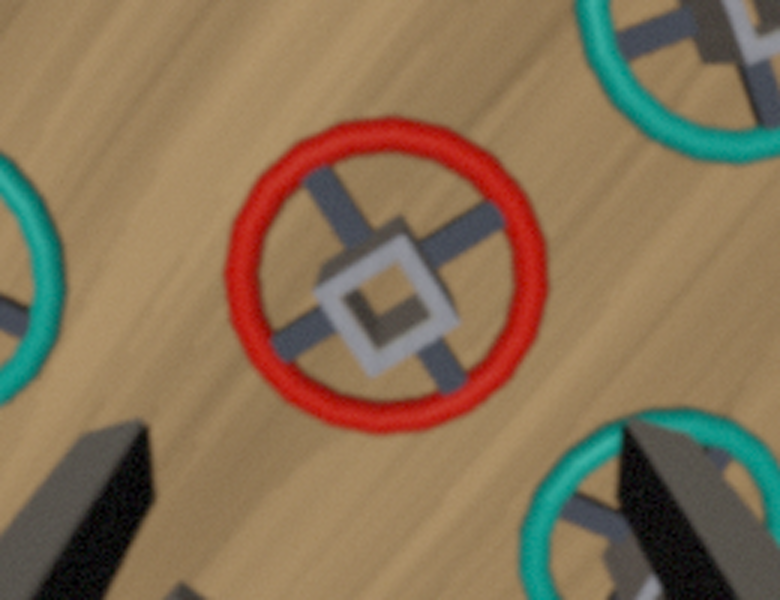

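The red wheel is centred near crop (387,275). Its hub corners are at (400,235), (458,322), (375,375) and (317,290), turned about −33° in the picture. I'll measure the hub top face.

```bash
cat >> h.py <<'E'
def hub(c,z,guess,hw=22,smax=45,vmin=135):
    hh=cv2.cvtColor(cv2.GaussianBlur(c["img"],(3,3),0),cv2.COLOR_RGB2HSV); u,v=pix(c,[*guess,z])[0].astype(int)
    w=int(hw*c["f"]/np.linalg.norm(c["M"][:3,3]-[*guess,z])*1.4)
    k=np.zeros(hh.shape[:2],np.uint8); k[v-w:v+w,u-w:u+w]=1
    m=((hh[...,1]<smax)&(hh[...,2]>vmin)).astype(np.uint8)*k
    n,l,st,ce=cv2.connectedComponentsWithStats(m); i=1+np.argmax(st[1:,4])
    P=cv2.findContours((l==i).astype(np.uint8),cv2.RETR_EXTERNAL,cv2.CHAIN_APPROX_NONE)[0][0].reshape(-1,2)
    r=cv2.minAreaRect(onplane(c,P,z).astype(np.float32)); print("hub",r); return r
E
python3 - <<'E'
from h import *
c=cam("wrist"); r=hub(c,50,(477.5,-206.5)); s=c["s"]
t=np.degrees(np.arctan2(*s["tool_rot"][[1,0],1])); print("tool y ang",t,"q6",s["qpos"][5], "twist", (t-r[2]+45)%90-45)
d=np.r_[np.array(r[0])-s["position"][:2],0]; print("slide cm",s["tool_rot"].T@d/10)
E
```

```text
hub ((477.5114440917969, -206.74786376953125), (36.236915588378906, 35.89667892456055), 71.07327270507812)
tool y ang 38.13144843072314 q6 -1.1436537401961577 twist -32.941824274354985
slide cm [-1.18213771e-02 -4.36197696e-02 -1.42305706e-05]
```

```bash
python3 -m creep '[{"slide":[0,0,2],"twist":[0,0,-6.6]},{"slide":[0,0,2],"twist":[0,0,-6.6]},{"slide":[0,0,2],"twist":[0,0,-6.6]},{"slide":[0,0,1],"twist":[0,0,-6.6]},{"slide":[0,0,1],"twist":[0,0,-6.6]}]' 0.66
python3 -m creep '[{"slide":[0,0,0],"twist":[0,0,0]},{"slide":[0,0,0],"twist":[0,0,0]}]'
python3 - <<'E'
from h import *
c=cam("wrist"); r=hub(c,50,(477.5,-206.7)); s=c["s"]
t=np.degrees(np.arctan2(*s["tool_rot"][[1,0],1])); print(s["position"],s["grip_width"],"twist", (t-r[2]+45)%90-45)
d=np.r_[np.array(r[0])-s["position"][:2],19-s["position"][2]]; print("slide cm",s["tool_rot"].T@d/10)
E
```

```text
clock: 5.25
position: [477.9, -206.4, 69.0]
tool_rot: [[-0.948, 0.319, 0.002], [0.319, 0.948, -0.001], [-0.002, -0.0, -1.0]]
ft_force: [-0.4, -0.2, -1.0]
grip_width: 62.2
grip_force: 0.0
clock: 5.45
position: [477.7, -206.4, 69.3]
tool_rot: [[-0.945, 0.327, 0.001], [0.327, 0.945, -0.001], [-0.002, -0.0, -1.0]]
ft_force: [-0.1, 0.7, 1.1]
grip_width: 61.9
grip_force: 0.0
hub ((477.5671081542969, -206.6322021484375), (36.48405456542969, 35.393558502197266), 70.94927215576172)
[ 477.72627333 -206.4111867    69.34052731] 61.87628164946469 twist -0.05988354653287331
slide cm [ 0.01615264 -0.02483219  5.03403925]
```

```bash
python3 -m creep '[{"slide":[0,-0.02,2],"twist":[0,0,0]},{"slide":[0,0,1.5],"twist":[0,0,0]},{"slide":[0,0,1],"twist":[0,0,0]},{"slide":[0,0,0.5],"twist":[0,0,0]},{"slide":[0,0,0],"twist":[0,0,0]}]'
python3 -m creep '[{"slide":[0,0,0],"twist":[0,0,0]},{"slide":[0,0,0],"twist":[0,0,0]},{"slide":[0,0,0],"twist":[0,0,0]},{"slide":[0,0,0],"twist":[0,0,0]},{"slide":[0,0,0],"twist":[0,0,0]}]' 0
python3 -m creep '[{"slide":[0,0,0],"twist":[0,0,0]},{"slide":[0,0,0],"twist":[0,0,0]}]'
```

```text
clock: 6.0
position: [477.1, -206.4, 18.1]
tool_rot: [[-0.946, 0.325, -0.0], [0.325, 0.946, 0.0], [0.0, 0.0, -1.0]]
ft_force: [0.6, -0.2, 0.1]
grip_width: 62.1
grip_force: 0.0
clock: 6.5
position: [477.1, -206.3, 18.2]
tool_rot: [[-0.946, 0.325, 0.0], [0.325, 0.946, -0.0], [-0.0, -0.0, -1.0]]
ft_force: [-0.1, -0.4, -0.5]
grip_width: 25.5
grip_force: 0.0
clock: 6.7
position: [477.0, -206.3, 18.1]
tool_rot: [[-0.946, 0.325, 0.0], [0.325, 0.946, -0.0], [-0.0, -0.0, -1.0]]
ft_force: [-0.1, 0.0, 0.2]
grip_width: 9.2
grip_force: 0.0
```

Run:
```python
from h import *
c=cam("wrist","w5"); print(c["s"]["grip_width"],c["s"]["position"])
c=cam("scene","s5"); wheelrim(c)
```

```text
9.249974208358747 [ 477.01245805 -206.33690039   18.07196361]
wheel (array([ 478.23683843, -206.67324009]), np.float64(59.710382977039835))
```

View pics/w5.png

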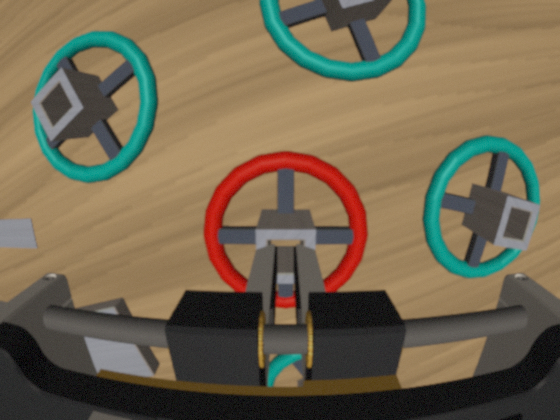

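The wrist view shows the shut fingers over or beside the lower side of the hub at (285,250–300), with the hub top still visible at (257–316, 222–245). They missed it. A composite of the scene and top crops should show where they are.

Run:
```python
from h import *
c=cam("scene"); t=cam("top"); out=[]
for k in(c,t):
    u,v=pix(k,[477,-206,40])[0].astype(int); p=k["s"]["position"]; print(u,v,pix(k,p))
    u0=min(max(u-40,0),480); cr=k["img"][v-60:v+60,u0:u0+80,::-1]; out.append(cv2.resize(cr,None,fx=5,fy=5,interpolation=cv2.INTER_CUBIC)); print(u0,v-60)
cv2.imwrite("pics/s6.png",np.hstack(out))
```

```text
241 166 [[241.97439539 170.23455727]]
201 106
357 238 [[356.64089964 239.40582591]]
317 178
```

View pics/s6.png

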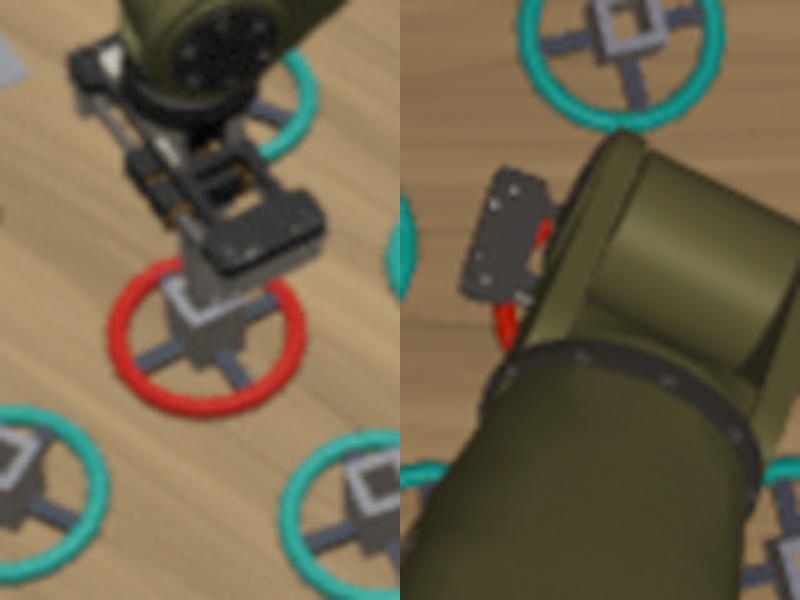

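The crops show the shut fingers ending above the hub top, at about (205,305) in the left crop. From the earlier close view, the fingertip corners triangulate to about 39 mm short of the reported TCP, so the fingertips sit higher than stated. I'll re-open and step down while watching the force.

```bash
python3 -m creep '[{"slide":[0,0,0],"twist":[0,0,0]},{"slide":[0,0,0],"twist":[0,0,0]},{"slide":[0,0,0],"twist":[0,0,0]},{"slide":[0,0,0],"twist":[0,0,0]},{"slide":[0,0,0],"twist":[0,0,0]}]' 0.66
python3 -m creep '[{"slide":[0,0,0.3],"twist":[0,0,0]},{"slide":[0,0,0.3],"twist":[0,0,0]},{"slide":[0,0,0],"twist":[0,0,0]}]'
python3 - <<'E'
from h import *
c=cam("wrist","w7"); s=c["s"]
for z in(0,-30,-39,-45): print(z,pix(c,s["position"]+s["tool_rot"]@np.array([[8,-31,z],[8,31,z]]).T.T[0]),pix(c,s["position"]+s["tool_rot"]@np.array([8,31,z])))
g=cv2.cvtColor(c["img"],cv2.COLOR_RGB2GRAY)
cv2.imwrite("pics/w7c.png",cv2.resize(c["img"][180:330,185:385,::-1],None,fx=4,fy=4,interpolation=cv2.INTER_CUBIC))
E
```

```text
clock: 7.4
position: [477.0, -206.3, 18.0]
tool_rot: [[-0.946, 0.325, -0.0], [0.325, 0.946, 0.0], [0.0, 0.0, -1.0]]
ft_force: [0.1, -0.3, -0.4]
grip_width: 36.8
grip_force: 0.0
clock: 7.7
position: [476.7, -206.2, 11.5]
tool_rot: [[-0.946, 0.325, -0.001], [0.325, 0.946, 0.0], [0.001, 0.0, -1.0]]
ft_force: [0.1, 0.8, 0.7]
grip_width: 60.5
grip_force: 0.0
0 [[241.25894158 228.13527208]] [[329.41657622 228.21821923]]
-30 [[235.02373601 242.72285662]] [[335.68085494 242.81565744]]
-39 [[232.81306917 247.9288391 ]] [[337.9015219 248.0248817]]
-45 [[231.23453227 251.65726876]] [[339.48709702 251.75553727]]
```

View pics/w7c.png

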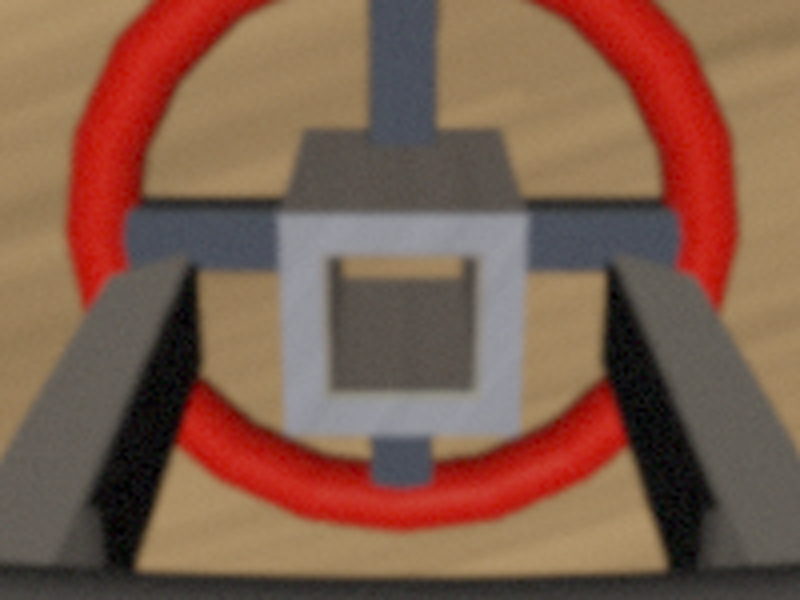

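The open fingertips' inner corners, at crop (193,265) and (610,262), sit 35–38 mm short of the reported TCP. The hub is centred between them. I'll go down about 30 mm more.

```bash
python3 -m creep '[{"slide":[0,0,0.8],"twist":[0,0,0]},{"slide":[0,0,0.7],"twist":[0,0,0]},{"slide":[0,0,0],"twist":[0,0,0]}]'
python3 -m creep '[{"slide":[0,0,0.5],"twist":[0,0,0]},{"slide":[0,0,0.5],"twist":[0,0,0]},{"slide":[0,0,0.3],"twist":[0,0,0]},{"slide":[0,0,0],"twist":[0,0,0]}]'
python3 -m creep '[{"slide":[0,0,0],"twist":[0,0,0]},{"slide":[0,0,0],"twist":[0,0,0]},{"slide":[0,0,0],"twist":[0,0,0]},{"slide":[0,0,0],"twist":[0,0,0]},{"slide":[0,0,0],"twist":[0,0,0]}]' 0
python3 -m creep '[{"slide":[0,0,0],"twist":[0,0,0]},{"slide":[0,0,0],"twist":[0,0,0]}]'
```

```text
clock: 8.05
position: [476.4, -206.0, -4.2]
tool_rot: [[-0.946, 0.325, -0.002], [0.325, 0.946, 0.001], [0.002, 0.0, -1.0]]
ft_force: [-1.2, 0.4, -0.0]
grip_width: 61.9
grip_force: 0.0
clock: 8.45
position: [476.8, -206.2, -16.4]
tool_rot: [[-0.946, 0.325, -0.001], [0.325, 0.946, 0.0], [0.001, 0.0, -1.0]]
ft_force: [-0.3, -0.3, -0.4]
grip_width: 62.0
grip_force: 0.0
clock: 8.95
position: [477.1, -206.4, -15.8]
tool_rot: [[-0.946, 0.325, 0.0], [0.325, 0.946, -0.0], [-0.0, -0.0, -1.0]]
ft_force: [0.4, 0.3, 1.6]
grip_width: 36.0
grip_force: 30.0
clock: 9.15
position: [477.1, -206.3, -15.8]
tool_rot: [[-0.946, 0.325, 0.0], [0.325, 0.946, -0.0], [-0.0, -0.0, -1.0]]
ft_force: [-0.5, -0.4, 2.3]
grip_width: 36.0
grip_force: 30.0
```

```bash
python3 -m creep '[{"slide":[0,0,-1.5],"twist":[0,0,0]},{"slide":[0,0,-3.5],"twist":[0,0,0]},{"slide":[0,0,-4],"twist":[0,0,0]},{"slide":[0,0,-4],"twist":[0,0,0]},{"slide":[0,0,-4],"twist":[0,0,0]}]'
python3 -m creep '[{"slide":[0,0,-4],"twist":[0,0,6.6]},{"slide":[0,0,-2],"twist":[0,0,6.6]},{"slide":[0,0,0],"twist":[0,0,6.6]},{"slide":[0,0,0],"twist":[0,0,6.6]},{"slide":[0,0,0],"twist":[0,0,6.6]}]'
python3 -m creep '[{"slide":[0,0,0],"twist":[0,0,0]},{"slide":[0,0,0],"twist":[0,0,0]}]'
python3 - <<'E'
from h import *
c=cam("wrist"); s=c["s"]; p=s["position"]; r=hub(c,p[2]+65.8,p[:2]); t=np.degrees(np.arctan2(*s["tool_rot"][[1,0],1]))
print(p,t,s["qpos"][5]); o=np.r_[np.array(r[0])-p[:2],0]; print("hub in tool",s["tool_rot"].T@o)
d=np.array([452.2,189.5,p[2]])-p-o; print("slide",s["tool_rot"].T@d/10)
E
```

```text
clock: 9.65
position: [476.5, -206.0, 155.2]
tool_rot: [[-0.946, 0.324, -0.001], [0.324, 0.946, 0.0], [0.001, 0.0, -1.0]]
ft_force: [1.2, -0.5, -3.5]
grip_width: 35.8
grip_force: 30.0
clock: 10.15
position: [476.7, -206.2, 213.6]
tool_rot: [[-0.613, 0.79, -0.001], [0.79, 0.613, 0.0], [0.001, -0.0, -1.0]]
ft_force: [-0.7, 0.2, -4.7]
grip_width: 35.9
grip_force: 30.0
clock: 10.35
position: [476.8, -206.2, 213.7]
tool_rot: [[-0.619, 0.785, -0.001], [0.785, 0.619, 0.0], [0.001, -0.0, -1.0]]
ft_force: [0.5, -0.2, -1.5]
grip_width: 35.8
grip_force: 30.0
hub ((476.9996032714844, -207.57290649414062), (36.39614486694336, 35.27755355834961), 38.38445281982422)
[ 476.82805421 -206.24975175  213.65822712] 38.2575032642346 -1.1464380367796827
hub in tool [-1.14521104e+00 -6.84586642e-01 -5.89197370e-04]
slide [3.27151690e+01 2.26392713e+01 1.56490072e-02]
```

```bash
python3 -m creep '[{"slide":[2,1.4,0],"twist":[0,0,0]},{"slide":[3,2.08,0],"twist":[0,0,0]},{"slide":[3.2,2.21,0],"twist":[0,0,0]},{"slide":[3.2,2.21,0],"twist":[0,0,0]},{"slide":[3.2,2.21,0],"twist":[0,0,0]}]'
python3 -m creep '[{"slide":[3.2,2.21,0],"twist":[0,0,0]},{"slide":[3.2,2.21,0],"twist":[0,0,0]},{"slide":[3.2,2.21,0],"twist":[0,0,0]},{"slide":[3.2,2.21,0],"twist":[0,0,0]},{"slide":[3.2,2.21,0],"twist":[0,0,0]}]'
python3 -m creep '[{"slide":[2.1,1.47,0],"twist":[0,0,0]},{"slide":[0,0,0],"twist":[0,0,0]},{"slide":[0,0,0],"twist":[0,0,0]}]'
cat > al.py <<'E'
from h import *
c=cam("wrist"); s=c["s"]; p=s["position"]; r=hub(c,p[2]+65.8,p[:2]); t=np.degrees(np.arctan2(*s["tool_rot"][[1,0],1]))
print(p,t,s["ft_force"]); o=np.r_[np.array(r[0])-p[:2],0]; print("hub in tool",s["tool_rot"].T@o)
d=np.array([452.2,189.5,p[2]])-p-o; print("slide",s["tool_rot"].T@d/10,"underside",p[2]+15.8)
u,v=pix(c,[r[0][0],r[0][1],p[2]+65])[0].astype(int); cv2.imwrite("pics/bore.png",cv2.resize(c["img"][v-50:v+50,u-60:u+60,::-1],None,fx=6,fy=6,interpolation=cv2.INTER_CUBIC)); print(u-60,v-50)
E
python3 al.py
```

```text
clock: 10.9
position: [466.2, -27.6, 214.0]
tool_rot: [[-0.618, 0.786, 0.0], [0.786, 0.618, 0.0], [0.0, 0.0, -1.0]]
ft_force: [1.0, 0.7, -3.3]
grip_width: 35.8
grip_force: 30.0
clock: 11.4
position: [454.6, 166.6, 214.1]
tool_rot: [[-0.619, 0.786, 0.0], [0.786, 0.619, 0.0], [-0.0, 0.0, -1.0]]
ft_force: [1.3, -0.1, -3.5]
grip_width: 35.6
grip_force: 30.0
clock: 11.7
position: [453.4, 190.7, 213.8]
tool_rot: [[-0.619, 0.786, -0.0], [0.786, 0.619, -0.0], [-0.0, -0.001, -1.0]]
ft_force: [-0.3, 0.4, -3.2]
grip_width: 36.0
grip_force: 30.0
hub ((453.2957763671875, 189.58206176757812), (35.97989273071289, 35.82807922363281), 38.32406997680664)
[453.42315237 190.74752035 213.81883704] 38.22242028539531 [-0.34132123  0.3924209  -3.22472797]
hub in tool [-8.36791995e-01 -8.21156066e-01  4.78234291e-04]
slide [ 6.13505293e-02 -9.11630963e-02  4.71794965e-05] underside 229.61883703970574
224 231
```

```bash
python3 -m creep '[{"slide":[0.06,-0.09,0.5],"twist":[0,0,0]},{"slide":[0,0,0.9],"twist":[0,0,0]},{"slide":[0,0,0.8],"twist":[0,0,0]},{"slide":[0,0,0],"twist":[0,0,0]},{"slide":[0,0,0],"twist":[0,0,0]}]'
python3 -m creep '[{"slide":[0,0,0.2],"twist":[0,0,0]},{"slide":[0,0,0.2],"twist":[0,0,0]},{"slide":[0,0,0.2],"twist":[0,0,0]},{"slide":[0,0,0],"twist":[0,0,0]}]'
```

```text
clock: 12.25
position: [452.5, 190.4, 191.9]
tool_rot: [[-0.616, 0.787, -0.0], [0.787, 0.616, -0.0], [0.0, -0.0, -1.0]]
ft_force: [0.0, -0.3, -2.9]
grip_width: 35.9
grip_force: 30.0
clock: 12.65
position: [452.4, 190.5, 185.8]
tool_rot: [[-0.617, 0.787, -0.0], [0.787, 0.617, -0.0], [0.0, -0.0, -1.0]]
ft_force: [0.7, 0.1, -3.6]
grip_width: 36.2
grip_force: 30.0
```

```bash
python3 -m creep '[{"slide":[0,0,0.2],"twist":[0,0,0]},{"slide":[0,0,0.2],"twist":[0,0,0]},{"slide":[0,0,0],"twist":[0,0,0]}]'
python3 -m creep '[{"slide":[0,0,0.2],"twist":[0,0,0]},{"slide":[0,0,0.2],"twist":[0,0,0]},{"slide":[0,0,0],"twist":[0,0,0]}]'
```

```text
clock: 12.95
position: [452.4, 190.5, 181.7]
tool_rot: [[-0.617, 0.787, -0.0], [0.787, 0.617, -0.0], [0.0, -0.0, -1.0]]
ft_force: [-0.2, 0.1, -3.0]
grip_width: 36.2
grip_force: 30.0
clock: 13.25
position: [452.4, 190.5, 177.7]
tool_rot: [[-0.617, 0.787, -0.0], [0.787, 0.617, -0.0], [0.0, -0.0, -1.0]]
ft_force: [0.1, 0.1, -3.2]
grip_width: 35.9
grip_force: 30.0
```

```bash
python3 -m creep '[{"slide":[0,0,0.3],"twist":[0,0,0]},{"slide":[0,0,0.3],"twist":[0,0,0]},{"slide":[0,0,0.3],"twist":[0,0,0]},{"slide":[0,0,0],"twist":[0,0,0]}]'
python3 -m creep '[{"slide":[0,0,0.4],"twist":[0,0,0]},{"slide":[0,0,0.4],"twist":[0,0,0]},{"slide":[0,0,0.4],"twist":[0,0,0]},{"slide":[0,0,0.4],"twist":[0,0,0]},{"slide":[0,0,0],"twist":[0,0,0]}]'
```

```text
clock: 13.65
position: [452.3, 190.5, 168.5]
tool_rot: [[-0.617, 0.787, -0.001], [0.787, 0.617, -0.0], [0.0, -0.001, -1.0]]
ft_force: [-0.1, 0.8, -3.4]
grip_width: 36.2
grip_force: 30.0
clock: 14.15
position: [452.2, 190.5, 152.4]
tool_rot: [[-0.617, 0.787, -0.001], [0.787, 0.617, -0.0], [0.0, -0.001, -1.0]]
ft_force: [0.3, 0.1, -3.4]
grip_width: 35.9
grip_force: 30.0
```

Underside at about 168; 8 mm to go.

```bash
python3 -m creep '[{"slide":[0,0,0.2],"twist":[0,0,0]},{"slide":[0,0,0.2],"twist":[0,0,0]},{"slide":[0,0,0.2],"twist":[0,0,0]},{"slide":[0,0,0],"twist":[0,0,0]}]'
python3 -m creep '[{"slide":[0,0,0.1],"twist":[0,0,0]},{"slide":[0,0,0.1],"twist":[0,0,0]},{"slide":[0,0,0],"twist":[0,0,0]}]'
python3 -m creep '[{"slide":[0,0,0.05],"twist":[0,0,0]},{"slide":[0,0,0],"twist":[0,0,0]}]'
```

```text
clock: 14.55
position: [452.4, 190.5, 146.8]
tool_rot: [[-0.616, 0.787, -0.0], [0.787, 0.616, -0.0], [0.0, -0.0, -1.0]]
ft_force: [-0.6, -1.2, -3.4]
grip_width: 35.7
grip_force: 30.0
clock: 14.85
position: [452.5, 190.5, 144.9]
tool_rot: [[-0.617, 0.787, -0.0], [0.787, 0.617, -0.0], [0.0, -0.0, -1.0]]
ft_force: [0.7, 0.3, -4.1]
grip_width: 35.4
grip_force: 30.0
clock: 15.05
position: [452.5, 190.6, 144.5]
tool_rot: [[-0.617, 0.787, -0.0], [0.787, 0.617, -0.0], [0.0, -0.0, -1.0]]
ft_force: [-0.3, -0.1, -2.6]
grip_width: 35.7
grip_force: 30.0
```

```bash
python3 -m creep '[{"slide":[0,0,0.05],"twist":[0,0,0]},{"slide":[0,0,0],"twist":[0,0,0]}]'
python3 -m creep '[{"slide":[0,0,0.05],"twist":[0,0,0]},{"slide":[0,0,0],"twist":[0,0,0]}]'
python3 -m creep '[{"slide":[0,0,0.05],"twist":[0,0,0]},{"slide":[0,0,0],"twist":[0,0,0]}]'
```

```text
clock: 15.25
position: [452.6, 190.6, 144.2]
tool_rot: [[-0.617, 0.787, 0.0], [0.787, 0.617, 0.0], [-0.0, 0.0, -1.0]]
ft_force: [-1.1, 0.2, -2.2]
grip_width: 35.8
grip_force: 30.0
clock: 15.45
position: [452.6, 190.6, 144.2]
tool_rot: [[-0.617, 0.787, 0.001], [0.787, 0.617, 0.0], [-0.0, 0.0, -1.0]]
ft_force: [-2.6, -1.0, 4.5]
grip_width: 35.6
grip_force: 30.0
clock: 15.65
position: [452.6, 190.6, 144.1]
tool_rot: [[-0.617, 0.787, 0.001], [0.787, 0.617, 0.0], [-0.0, 0.001, -1.0]]
ft_force: [-5.1, -1.9, 10.6]
grip_width: 35.3
grip_force: 30.0
```

Seated: contact came at underside 160.0 mm. Release and rise.

```bash
python3 -m creep '[{"slide":[0,0,-0.05],"twist":[0,0,0]},{"slide":[0,0,0],"twist":[0,0,0]},{"slide":[0,0,0],"twist":[0,0,0]},{"slide":[0,0,0],"twist":[0,0,0]},{"slide":[0,0,0],"twist":[0,0,0]}]' 0.68
python3 -m creep '[{"slide":[0,0,0],"twist":[0,0,0]},{"slide":[0,0,-1],"twist":[0,0,0]},{"slide":[0,0,-2.5],"twist":[0,0,0]},{"slide":[0,0,-3.5],"twist":[0,0,0]},{"slide":[0,0,-3],"twist":[0,0,0]}]'
python3 -m creep '[{"slide":[0,0,0],"twist":[0,0,0]},{"slide":[0,0,0],"twist":[0,0,0]}]' 0
python3 - <<'E'
from h import *
for n in("wrist","top","scene"):
    c=cam(n); p=c["s"]["position"]; k=[q for q in red(c)]
    for q in k[:3]: print(n,len(q),q.mean(0),"wheel@168",circ(onplane(c,cv2.convexHull(q).reshape(-1,2),168)),"pl",circ(onplane(c,cv2.convexHull(q).reshape(-1,2),160))[0])
    if n=="wrist": hub(c,210,(452,189.5)); cv2.imwrite("pics/w8.png",c["img"][:,:,::-1])
E
```

```text
clock: 16.15
position: [452.5, 190.6, 143.5]
tool_rot: [[-0.617, 0.787, -0.0], [0.787, 0.617, -0.0], [0.0, -0.0, -1.0]]
ft_force: [0.3, -0.4, 1.1]
grip_width: 63.8
grip_force: 0.0
clock: 16.65
position: [452.5, 190.6, 245.9]
tool_rot: [[-0.617, 0.787, 0.001], [0.787, 0.617, 0.0], [-0.0, 0.001, -1.0]]
ft_force: [0.3, -0.7, 0.5]
grip_width: 63.9
grip_force: 0.0
clock: 16.85
position: [452.6, 190.6, 244.0]
tool_rot: [[-0.616, 0.787, 0.001], [0.787, 0.616, 0.0], [-0.0, 0.001, -1.0]]
ft_force: [-0.1, 0.6, -0.2]
grip_width: 51.1
grip_force: 0.0
wrist 379 [285.06068602 210.61477573] wheel@168 (array([452.71438243, 189.36304915]), np.float64(60.896681651036175)) pl [454.01819736 187.70556776]
hub ((452.6733703613281, 189.32139587402344), (35.37626266479492, 34.67499542236328), 38.1021728515625)
top 106 [223.13207547 236.79245283] wheel@168 (array([458.51462644, 183.92338107]), np.float64(54.57128891537926)) pl [458.97806501 185.32061085]
top 42 [223.97619048 191.33333333] wheel@168 (array([594.53207308, 154.79912969]), np.float64(19.714477479019774)) pl [595.89912667 156.00287612]
scene 216 [362.24537037 211.18518519] wheel@168 (array([452.84528741, 189.31205285]), np.float64(60.57224744395947)) pl [448.05613422 187.55996932]
scene 42 [319.19047619 243.42857143] wheel@168 (array([600.99289461, 159.91637446]), np.float64(20.25238414347795)) pl [597.21552742 157.96353078]
```

View pics/w8.png

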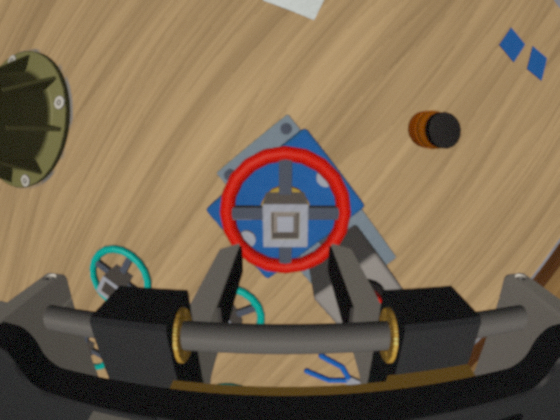

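The red wheel sits level on the mill, with the hub at (285,222), the spindle filling the bore and the fingers clear of it. Now the plunger at about (596,157).

```bash
python3 -m creep '[{"slide":[-2.3,1.84,0],"twist":[0,0,0]},{"slide":[-2.3,1.84,0],"twist":[0,0,0]},{"slide":[-2.3,1.84,0],"twist":[0,0,0]},{"slide":[-2.3,1.84,0],"twist":[0,0,0]},{"slide":[-2.3,1.84,0],"twist":[0,0,0]}]'
python3 -m creep '[{"slide":[0,0,2],"twist":[0,0,0]},{"slide":[0,0,3],"twist":[0,0,0]},{"slide":[0,0,3],"twist":[0,0,0]},{"slide":[0,0,2],"twist":[0,0,0]},{"slide":[0,0,0],"twist":[0,0,0]}]'
python3 - <<'E'
from h import *
c=cam("wrist"); s=c["s"]; print(s["position"],s["grip_width"])
for q in red(c)[:3]: print(len(q),q.mean(0),circ(onplane(c,cv2.convexHull(q).reshape(-1,2),161)))
E
```

```text
clock: 17.5
position: [596.7, 156.3, 242.4]
tool_rot: [[-0.616, 0.787, -0.002], [0.787, 0.616, -0.0], [0.001, -0.002, -1.0]]
ft_force: [-0.7, 0.6, 1.5]
grip_width: 0.9
grip_force: 0.0
clock: 18.0
position: [594.2, 156.4, 139.8]
tool_rot: [[-0.616, 0.787, -0.006], [0.787, 0.616, -0.001], [0.003, -0.006, -1.0]]
ft_force: [-0.5, 0.3, 0.2]
grip_width: 0.7
grip_force: 0.0
[594.15697879 156.38596688 139.77197964] 0.692425169002825
916 [144.21834061  79.77292576] (array([448.12076678, 188.46882159]), np.float64(63.843460925376036))
253 [285.48221344 244.68379447] (array([592.36711793, 157.95208638]), np.float64(20.331292782885996))
```

```bash
python3 -m creep '[{"slide":[0,0,0.5],"twist":[0,0,0]},{"slide":[0,0,0.5],"twist":[0,0,0]},{"slide":[0,0,0.3],"twist":[0,0,0]},{"slide":[0,0,0],"twist":[0,0,0]}]'
python3 -m creep '[{"slide":[0,0,0.3],"twist":[0,0,0]},{"slide":[0,0,0.3],"twist":[0,0,0]},{"slide":[0,0,0],"twist":[0,0,0]}]'
python3 -m creep '[{"slide":[0,0,0.2],"twist":[0,0,0]},{"slide":[0,0,0],"twist":[0,0,0]}]'
```

```text
clock: 18.45
position: [595.8, 156.7, 130.4]
tool_rot: [[-0.617, 0.787, -0.0], [0.787, 0.617, -0.0], [0.0, -0.0, -1.0]]
ft_force: [0.1, 0.9, 0.5]
grip_width: 0.5
grip_force: 0.0
clock: 18.75
position: [595.8, 156.7, 124.3]
tool_rot: [[-0.616, 0.787, -0.0], [0.787, 0.616, -0.0], [0.0, -0.0, -1.0]]
ft_force: [0.6, 0.1, 0.9]
grip_width: 0.8
grip_force: 0.7
clock: 18.95
position: [595.9, 156.8, 122.5]
tool_rot: [[-0.617, 0.787, 0.0], [0.787, 0.617, 0.0], [-0.0, 0.0, -1.0]]
ft_force: [0.7, -0.8, 1.5]
grip_width: 0.5
grip_force: 0.9
```

```bash
python3 -m creep '[{"slide":[0,0,0.3],"twist":[0,0,0]},{"slide":[0,0,0.2],"twist":[0,0,0]},{"slide":[0,0,0],"twist":[0,0,0]}]'
python3 -m creep '[{"slide":[0,0,0.2],"twist":[0,0,0]},{"slide":[0,0,0.1],"twist":[0,0,0]},{"slide":[0,0,0],"twist":[0,0,0]}]'
python3 -m creep '[{"slide":[0,0,0.1],"twist":[0,0,0]},{"slide":[0,0,0],"twist":[0,0,0]}]'
```

```text
clock: 19.25
position: [596.0, 156.8, 117.4]
tool_rot: [[-0.616, 0.787, 0.0], [0.787, 0.616, 0.0], [-0.0, 0.0, -1.0]]
ft_force: [0.8, 0.4, 3.3]
grip_width: 0.7
grip_force: 1.6
clock: 19.55
position: [596.0, 156.8, 114.5]
tool_rot: [[-0.616, 0.787, 0.0], [0.787, 0.616, 0.0], [-0.0, 0.0, -1.0]]
ft_force: [0.8, 0.0, 4.7]
grip_width: 0.4
grip_force: 1.9
clock: 19.75
position: [595.9, 156.8, 113.6]
tool_rot: [[-0.617, 0.787, 0.0], [0.787, 0.617, 0.0], [-0.0, 0.0, -1.0]]
ft_force: [0.9, -1.3, 4.6]
grip_width: 0.6
grip_force: 2.1
```

Go on until it meets the hard stop.

```bash
python3 -m creep '[{"slide":[0,0,0.1],"twist":[0,0,0]},{"slide":[0,0,0],"twist":[0,0,0]}]'
python3 -m creep '[{"slide":[0,0,0.1],"twist":[0,0,0]},{"slide":[0,0,0],"twist":[0,0,0]}]'
```

```text
clock: 19.95
position: [596.0, 156.8, 112.9]
tool_rot: [[-0.617, 0.787, 0.0], [0.787, 0.617, 0.0], [-0.0, 0.0, -1.0]]
ft_force: [0.9, 0.3, 6.0]
grip_width: 0.5
grip_force: 3.0
clock: 20.15
position: [596.1, 156.8, 112.7]
tool_rot: [[-0.617, 0.787, 0.001], [0.787, 0.617, 0.0], [-0.001, 0.001, -1.0]]
ft_force: [-2.4, -0.2, 12.0]
grip_width: 0.5
grip_force: 6.4
```

Hard stop reached, with 12 N against a 4.5 N spring. Retract, check and hand in.

```bash
python3 -m creep '[{"slide":[0,0,-1],"twist":[0,0,0]},{"slide":[0,0,-2],"twist":[0,0,0]},{"slide":[0,0,-3.5],"twist":[0,0,0]},{"slide":[0,0,-3.5],"twist":[0,0,0]},{"slide":[0,0,-2],"twist":[0,0,0]}]'
python3 -m creep '[{"slide":[0,0,0],"twist":[0,0,0]},{"slide":[0,0,0],"twist":[0,0,0]},{"slide":[0,0,0],"twist":[0,0,0]},{"slide":[0,0,0],"twist":[0,0,0]},{"slide":[0,0,0],"twist":[0,0,0]}]'
python3 - <<'E'
from h import *
for n in("wrist","scene"):
    c=cam(n)
    for q in red(c)[:3]: print(n,len(q),[circ(onplane(c,cv2.convexHull(q).reshape(-1,2),z)) for z in(168,161)])
print(c["s"]["ft_force"]); print(job.hand_in())
E
```

```text
clock: 20.65
position: [596.0, 156.8, 234.3]
tool_rot: [[-0.617, 0.787, 0.002], [0.787, 0.617, 0.0], [-0.001, 0.002, -1.0]]
ft_force: [0.7, -0.0, -0.6]
grip_width: 0.6
grip_force: 0.0
clock: 21.15
position: [595.6, 156.7, 230.7]
tool_rot: [[-0.617, 0.787, -0.001], [0.787, 0.617, -0.0], [0.001, -0.001, -1.0]]
ft_force: [0.5, -0.2, 0.3]
grip_width: 0.3
grip_force: 0.0
wrist 371 [(array([452.00236909, 189.35758198]), np.float64(60.89486843769795)), (array([449.58539812, 188.68320803]), np.float64(62.41949485697172))]
wrist 123 [(array([592.10412302, 158.38678568]), np.float64(19.941843391887833)), (array([593.19488334, 156.93699509]), np.float64(20.44112784827014))]
scene 192 [(array([451.98476545, 190.09135655]), np.float64(60.002974784545195)), (array([447.78911403, 188.56294049]), np.float64(60.36154553160839))]
scene 42 [(array([601.015871  , 159.64126468]), np.float64(20.210484638363308)), (array([597.71081201, 157.93088244]), np.float64(20.33126012661202))]
[-0.16425391  0.40765847 -0.21100599]
the job is handed in; nothing more can be done
None
```

The red handwheel is seated on the spindle collar, the reset plunger was pushed to its stop and looks back up, the arm is clear, and the job is handed in at about 21 s; no verdict was returned.

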